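# Charge the dye dispenser to dose 4 and hold the plunger up

### The arm

A 6-joint arm with a two-finger parallel gripper is mounted at the origin on a cart in front of the work surface, level with it; the furniture and walls round the work are solid. World frame = base frame: x ahead of the robot, y to its left, z up, the work surface at z = 0. Lengths are in mm, angles in rad, forces in N, time in s.
With the tool pointing down it reaches from about 350 to 975 mm from the base axis. Payload 7.1 kg.
Tool frame: the origin (TCP) lies midway between the tips of the shut fingers; the grasp point (between the pads) lies pinch_z behind it (pinch_z is the distance from the TCP to the grasp point, in mm); z points along the fingers, y is the line along which they close (so a half turn about z gives the same grasp; the last joint's range is limited). The gripper opens to 88 mm and grips with 3 to 60 N. Pads are 20 mm wide; open, the fingers measure 115 mm over their backs; the gripper's body (75 mm by 178 mm) begins 61 mm behind the grasp point.
Start: joints at [1.239, 0.423, 1.63, -0, 1.089, -0.019], TCP at [192.296, 594.666, 222.675] pointing down, gripper open.
Joint ranges: [-3, 3], [-0.9, 2.11], [0.09, 2.58], [-1.31, 4.45], [0.11, 2.69], [-2.54, 2.54]. Speed limits (rad/s): [2.39, 2.39, 3.01, 3.14, 3.14, 3.14].

### API

Orientations are given as a rotation vector (axis times angle).
In Python, from workcell import get_obs, get_image, close_job, pinch_z gives the robot as it stands.
- The arm moves only by the tool jog_arm, never from a script. Its argument "commands" is a list of rows, each a list of 3 entries, a list of its own where there are three numbers: the gripper command: -1 is shut, 1 is fully open, values between are in proportion, then the shift along the tool's x, y, z as a fraction of full scale, then the turn, a rotation vector about the tool's x, y, z as a fraction of full scale. In form: [[gripper, [tx, ty, tz], [rx, ry, rz]], ...]. A call has 1 to 10 rows; each row shifts and turns the commanded pose from where the row before left it, along the tool's axes as they then stand; what a row does not reach is not made up. Full scale, the value 1, is 0.1 m for a shift and 45 degrees for a turn. A row lasts 1/10 s, in which the tool goes at most 50 mm and 8.59 degrees, less where a joint would pass 70% of its speed; a pose out of reach is approached as far as the arm can. A call with a number of a shift or a turn outside -1 to 1 is refused whole. A call with a gripper value outside its range is refused whole. The fingers move at their own pace and stop on an object; the grip force is fixed at half the most. Time passes only in rows, so rows that do not move let the fingers close. It gives the time, the measured TCP pose, the force, the opening and the grip force at its end, in the units of the state.
- get_obs(): the state, without advancing time (a new reading comes with each control period).
- get_image(name): name is "scene" or "top"; returns a dict with "image" (480x640x3 uint8, blue, green, red), "z_map" (480x640 float32, mm along the optical axis (not along the pixel's ray), 0 where there is no reading), "intrinsics" (3x3 intrinsics, pixels), "k1" (the pictures are not rectified: a ray, as slopes to the right and down, at radius r is drawn at 1 + k1 r^2 times it, then the intrinsics apply), "eye" and "orientation" of the camera in the world. Camera axes: x right, y down, z forward; pixel columns grow to the right and rows downward; lengths in mm; the calibration is good to about 2 mm. A picture is of the moment at which its call begins.
- close_job(): hands the job in; it is judged then, once.
The state is a dict: "t": time; "qpos": joint angles; "qvel": joint speeds; "joint_torque": joint torques, N m; "ee_pos": TCP position; "orientation": TCP orientation; "ft_force": force on the tool from outside, world axes, zero at the start; "moment": the same for the moment, N m; "width": finger opening in mm; "grasp_force": force on a finger pad.
Only numpy, scipy, OpenCV 4.12 (cv2) and the standard library are available. Lean on these libraries where they do the work, as an engineer would, in place of code of your own. Each camera call takes 0.05 s, during which the arm holds its last target. There are 200 camera calls.

### The job

Get the bench dye dispenser ready for a dose of 4: turn its round dose collar until the pointer clicks in at 4 (the mark with four dots) while the plunger is still down, then draw the plunger gently straight up until it meets the stop that the collar has set. It sinks back if let go, so finish with the plunger still held up there in the gripper, and leave the collar at 4 and the pot, spool and vial tub beside the dispenser where they are.

Things in the scene. Friction and masses are not known exactly. Their poses are not given: they have to be found in the camera images.
- dispenser: Upright round metal dispenser fixed to the desk, with a thin spout on its front (-x side). Origin: centre of its underside, on the common axis of housing, collar and plunger; z up. Foot 112 mm across, housing 96 mm across, topped by a grey scale plate 128 mm across whose upper face is at z = 88 mm. On the plate five rows of white dots fan round the front, one dot for 1 up to five dots for 5, running from the robot's left to its right, 0.5 rad apart; row 3 lies at -x.
- dose_collar (a joint): Turn of the black dose collar about the dispenser's z axis, rad, positive counter-clockwise seen from above. Clicks in every 0.5 rad: 0 = number 1, 0.5 = 2, 1.0 = 3, 1.5 = 4, 2.0 = 5; ends at -0.12 and 2.12. About 0.15 N m overcomes a click. It does not move along the axis. It sets the plunger's stop: 10 mm of lift per number (40 mm at 4). It turns freely only while the plunger is fully down.
- collar_grip (a point): Point on the dispenser's axis, 112 mm above the desk, in the middle of the upper part of the collar's grip. The grip is a fine-ribbed upright cylinder 50 mm across from z = 94 to 118 mm, standing on a thin skirt 68 mm across (z 90 to 94 mm). Its axes are the dispenser's.
- pointer (a point): Outer end of the white pointer line on the collar's skirt, 33 mm from the axis, 95 mm above the desk; it points at the set row of dots.
- plunger: Loose plunger, 150 g: a square steel rod 14 mm wide that runs with 1 mm of play in a 34 mm long square guide inside the dispenser, with a round black knob on top. Two lugs hidden inside meet the stop, so it cannot come out. Origin: centre of its foot, 6 mm above the desk when fully down; z along the rod, upwards. It sinks by its weight when let go.
- plunger_knob (a point): Centre of the plunger's knob, 132 mm above the plunger's origin (138 mm above the desk when down). The knob is an upright cylinder 30 mm across and 20 mm high (z 128 to 148 mm when down); 10 mm of rod are bare between it and the collar's top at z = 118 mm.
- glue_pot: Small glue pot, 47 mm across, 70 mm high, origin under its centre; to be left alone.
- spool_0: Thread spool with pale thread, 35 mm across, 44 mm high, origin under its centre; to be left alone.
- vial_tub: Clear tub of capped vials, 61 mm across, 78 mm high, origin under its centre, behind the dispenser; to be left alone.
Things that resemble listed ones, but are neither listed nor needed, are in the scene too. Of the things shaped like the plunger, the steel one is meant.

How it is judged:
By the outcome, as a careful person would: the job done as asked, in the order asked, and still so for the second after the job is handed in, while the arm keeps its last pose, push and grip.
It also fails if it takes over 54 s, if anything falls off the work surface, if the arm or the gripper's body presses on something with over 40 N, if the wrist force passes 120 N, or if a joint passes its speed limit or range.

## Working session

There is one attempt and no reset: what is moved stays moved. The work goes in short steps, Python scripts to look and compute and a tool call to move; the robot and the scene stay as the last step left them, time stands still between calls to the robot, and variables do not carry over. Pictures are saved under pics/ and viewed, at most 10 in all, crops included, and the job is handed in when it is done.

Besides the shell and the picture viewer there is one more tool, called after "Emit:" by a JSON object that holds its "name" and its "arguments". jog_arm: Moves the arm, as the interface text tells. Its arguments: {"type":"object","properties":{"commands":{"type":"array","items":{"type":"array"}}},"required":["commands"]}

```bash
mkdir -p pics; cat > h.py <<'E'
import numpy as np, cv2
from scipy.spatial.transform import Rotation as R
from workcell import get_obs,get_image,close_job,pinch_z
def cam_R(d):
    o=np.array(d["orientation"],float)
    return o if o.shape==(3,3) else R.from_rotvec(o).as_matrix()
def dist(d): return np.array([d["k1"],0,0,0,0],float)
def world(d,u,v,z=None):
    """pixel -> world; by depth, or on plane of height z"""
    s=cv2.undistortPoints(np.array([[[u,v]]],float),np.array(d["intrinsics"],float),dist(d))[0,0]
    ray=np.array([s[0],s[1],1.]); M=cam_R(d); e=np.array(d["eye"],float)
    w=M@ray
    t=d["z_map"][int(v),int(u)] if z is None else (z-e[2])/w[2]
    return e+t*w
def pix(d,p):
    M=cam_R(d); e=np.array(d["eye"],float)
    return cv2.projectPoints(np.array([p],float),cv2.Rodrigues(M.T)[0],-M.T@e,np.array(d["intrinsics"],float),dist(d))[0].ravel()
E
python3 - <<'E'
from h import *
print(pinch_z,get_obs())
for n in("scene","top"):
    d=get_image(n); cv2.imwrite(f"pics/{n}0.png",d["image"]); print(n,d["eye"],d["orientation"],d["k1"],d["intrinsics"])
E
```

```text
18.700000000000003 {'t': 0.0, 'qpos': array([ 1.23899285e+00,  4.23837509e-01,  1.63067720e+00, -2.39507204e-05,
        1.08861185e+00, -1.90322019e-02]), 'qvel': array([-0.00067614,  0.00119036, -0.0007741 ,  0.00078681, -0.00023086,
       -0.00059172]), 'joint_torque': array([-1.40602944e-03, -5.44621003e+01, -2.73666251e+01,  6.43414166e-02,
        2.28365685e-02, -7.04262538e-05]), 'ee_pos': array([192.13038466, 594.15234526, 221.90881164]), 'orientation': array([-4.89243997e-01, -3.10301279e+00,  2.37811235e-03]), 'ft_force': array([ 0.06583409,  0.02401631, -0.69559205]), 'moment': array([-0.02022688, -0.05761198, -0.00441648]), 'grasp_force': 0.0, 'width': 87.95063927069685}
scene [-100.11417451 -358.30178096  570.40918839] [-1.86466459  1.12708164 -0.61665263] 0.03590811624393181 [[536.10881971   0.         310.35938557]
 [  0.         536.10881971 239.31780515]
 [  0.           0.           1.        ]]
top [ 337.00529458   64.96830837 1016.12510374] [-1.72543284  2.45491189 -0.26295016] -0.011237789285890672 [[555.93457653   0.         321.55087285]
 [  0.         555.93457653 244.47740325]
 [  0.           0.           1.        ]]
```

View pics/scene0.png

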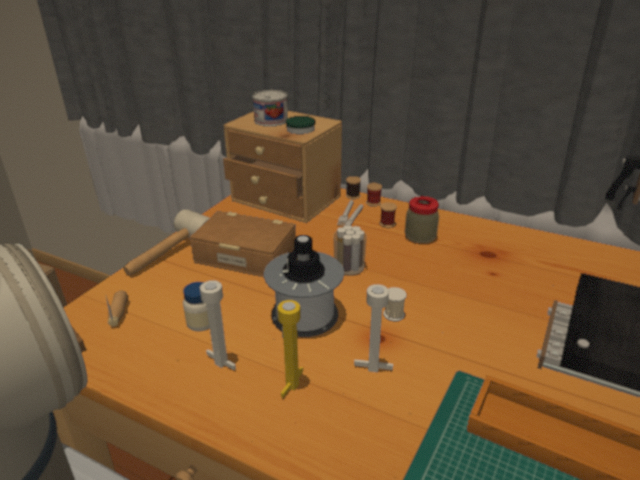

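View pics/top0.png

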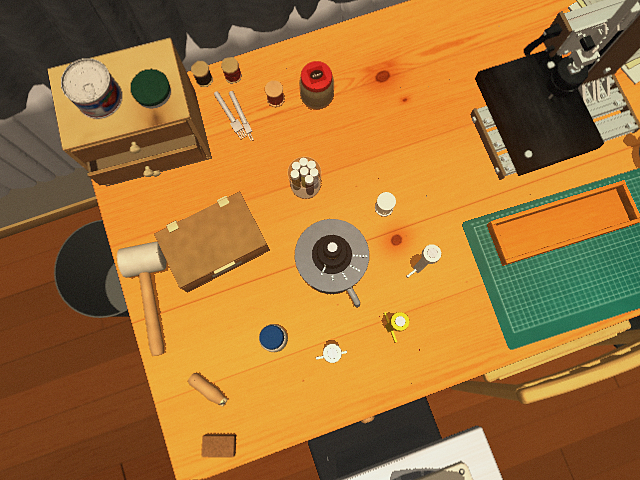

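```bash
python3 - <<'E'
from h import *
d=get_image("top"); im=d["image"]
s=get_image("scene")
# plate points by depth: height 88
H=np.zeros((480,640));P=np.zeros((480,640,3))
for v in range(200,310):
    for u in range(280,385): P[v,u]=world(d,u,v); 
m=np.abs(P[...,2]-88)<5
c,r=cv2.minEnclosingCircle(P[m][:,:2].astype(np.float32)); print("plate",c,r,m.sum())
for lo,hi in((143,155),(113,125)):
    k=(P[...,2]>lo)&(P[...,2]<hi); print(lo,cv2.minEnclosingCircle(P[k][:,:2].astype(np.float32)),P[k].mean(0))
for n,(u,v,h) in dict(w1=(332,352,0),y=(399,321,0),w2=(431,253,0),pot=(272,337,0),spool=(386,203,0),tub=(305,172,0)).items(): print(n,world(d,u,v).round())
c=np.array(c)
for q in range(1,6):
    a=np.pi-(-1.0+0.5*(q-1))*-1
    print(q,pix(d,[*(c+55*np.array([np.cos(a),np.sin(a)])),88]).round(), np.round(a,2))
# unwarped top view at z=92 , 4px/mm, x up y left
N=600
out=np.zeros((N,N,3),np.uint8); xs=[];
mx=np.zeros((N,N),np.float32);my=mx.copy()
I,J=np.mgrid[0:N,0:N]; pts=np.stack([c[0]+(300-I)/4,c[1]+(300-J)/4,np.full_like(I,91.)],-1).reshape(-1,3).astype(float)
M=cam_R(d);e=np.array(d["eye"],float)
pp=cv2.projectPoints(pts,cv2.Rodrigues(M.T)[0],-M.T@e,np.array(d["intrinsics"]),dist(d))[0].reshape(N,N,2).astype(np.float32)
a=cv2.remap(im,pp[...,0],pp[...,1],cv2.INTER_CUBIC)
cv2.imwrite("pics/c1.png",a)
cv2.imwrite("pics/c2.png",cv2.resize(s["image"][220:400,180:420],None,fx=3.3,fy=3.3,interpolation=cv2.INTER_CUBIC))
E
```

```text
plate (509.7343444824219, -9.429969787597656) 64.00894927978516 3152
143 ((509.39825439453125, -9.308626174926758), 14.84016227722168) [508.88239285  -8.99431156 148.5074665 ]
113 ((510.0030822753906, -8.844974517822266), 26.22968864440918) [505.85459156  -8.11855436 118.25732636]
w1 [355.  47. 145.]
y [364. -67. 147.]
w2 [ 448. -156.  142.]
pot [414. 132.  72.]
spool [ 574. -139.   43.]
tub [668. -17.  79.]
1 [312. 280.] 2.14
2 [327. 286.] 2.64
3 [343. 285.] 3.14
4 [356. 276.] 3.64
5 [363. 261.] 4.14
```

View pics/c1.png

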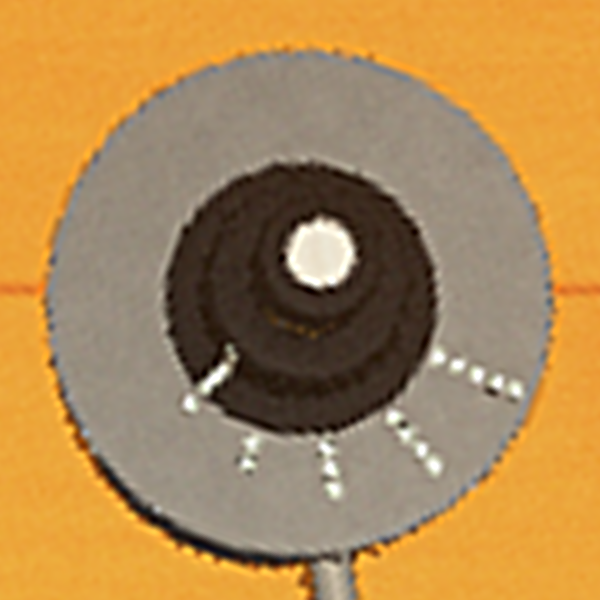

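View pics/c2.png

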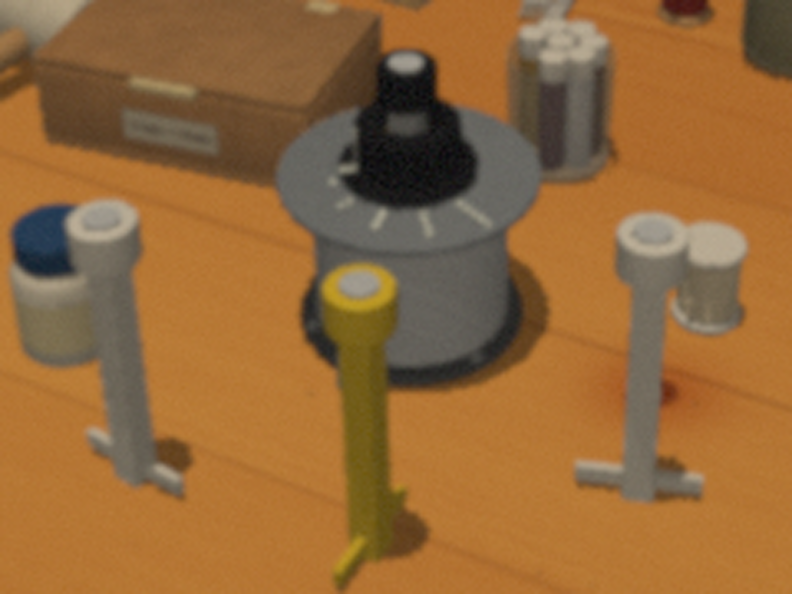

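Pictures show: dispenser at top px (332,255), its own black-knobbed steel plunger on the axis (332,247). Look-alikes are the loose plungers, pale (332,352) and (431,253) and yellow (399,321), all standing on the bench. The choice is the one inside the dispenser. The pointer sits at the one-dot row, so the collar is at 1 and needs +1.5 rad (CCW). Measured axis is (509.7, -9.2), with plate radius 64, knob top 148.5 and collar top 118, all matching the given sizes.

Emit:
{"name": "jog_arm", "arguments": {"commands": [[1,[0,0,0],[0,0,0.18]],[1,[0,0,0],[0,0,0.18]],[1,[0,0,0],[0,0,0.18]],[1,[0,0,0],[0,0,0.18]],[1,[0,0,0],[0,0,0.18]],[1,[0,0,0],[0,0,0.18]],[1,[0,0,0],[0,0,0.18]],[1,[0,0,0],[0,0,0.18]],[1,[0,0,0],[0,0,0.18]],[1,[0,0,0],[0,0,0.18]]]}}

```text
t: 1.2
ee_pos: [192.3, 594.5, 222.5]
orientation: [2.393, 2.035, -0.001]
ft_force: [0.3, 0.0, 0.3]
width: 87.9
grasp_force: 0.0
```

Emit:
{"name": "jog_arm", "arguments": {"commands": [[1,[0,0,0],[0,0,0.15]],[1,[0,0,0],[0,0,0.15]],[1,[0,0,0],[0,0,0.15]],[1,[0,0,0],[0,0,0.15]],[1,[0,0,0],[0,0,0.15]],[1,[0,0,0],[0,0,0]]]}}

```text
t: 1.8
ee_pos: [192.3, 594.5, 222.5]
orientation: [2.878, 1.259, -0.0]
ft_force: [0.2, -0.6, 0.0]
width: 88.1
grasp_force: 0.0
```

Emit:
{"name": "jog_arm", "arguments": {"commands": [[1,[-0.11,0.32,0],[0,0,0]],[1,[-0.11,0.32,0],[0,0,0]],[1,[-0.11,0.32,0],[0,0,0]],[1,[-0.11,0.32,0],[0,0,0]],[1,[-0.11,0.32,0],[0,0,0]],[1,[-0.11,0.32,0],[0,0,0]],[1,[-0.11,0.32,0],[0,0,0]],[1,[-0.11,0.32,0],[0,0,0]],[1,[-0.11,0.32,0],[0,0,0]],[1,[-0.11,0.32,0],[0,0,0]]]}}

```text
t: 2.8
ee_pos: [353.5, 295.7, 222.8]
orientation: [-2.875, -1.266, -0.0]
ft_force: [-0.4, -0.7, -0.1]
width: 87.7
grasp_force: 0.0
```

Emit:
{"name": "jog_arm", "arguments": {"commands": [[1,[-0.11,0.32,0],[0,0,0]],[1,[-0.11,0.32,0],[0,0,0]],[1,[-0.11,0.32,0],[0,0,0]],[1,[-0.11,0.32,0],[0,0,0]],[1,[-0.11,0.32,0],[0,0,0]],[1,[-0.11,0.32,0],[0,0,0]],[1,[-0.11,0.32,0],[0,0,0]],[1,[-0.11,0.32,0],[0,0,0]],[1,[0,0,0],[0,0,0]],[1,[0,0,0],[0,0,0]]]}}

```text
t: 3.8
ee_pos: [481.5, 58.3, 222.5]
orientation: [-2.877, -1.261, 0.001]
ft_force: [0.6, -0.2, 0.7]
width: 88.0
grasp_force: 0.0
```

```bash
cat >> h.py <<'E'
def state(target=(509.7,-9.2)):
    o=get_obs(); M=R.from_rotvec(o["orientation"]).as_matrix(); p=np.array(o["ee_pos"])
    print("t",round(o["t"],2),"p",p.round(1),"yaw",round(np.arctan2(M[1,1],M[0,1]),3),"ztool",M[:,2].round(3),"q6",o["qpos"][5].round(2))
    print("tool-frame offset",(M.T@np.array([target[0]-p[0],target[1]-p[1],0])).round(1),"F",o["ft_force"].round(1),"M",o["moment"].round(2),"w",round(o["width"],1),"g",round(o["grasp_force"],1))
E
python3 -c "from h import *;state()"
```

```text
t 3.8 p [481.5  58.3 222.5] yaw -0.744 ztool [-0.001  0.    -1.   ] q6 0.84
tool-frame offset [-30.5  66.5  -0. ] F [ 0.6 -0.2  0.7] M [-0.01  0.15 -0.01] w 88.0 g 0.0
```

Emit:
{"name": "jog_arm", "arguments": {"commands": [[1,[-0.1,0.22,0],[0,0,0]],[1,[-0.1,0.22,0],[0,0,0]],[1,[-0.1,0.22,0],[0,0,0]],[1,[0,0,0.1],[0,0,0]],[1,[0,0,0.15],[0,0,0]],[1,[0,0,0.15],[0,0,0]],[1,[0,0,0.15],[0,0,0]],[1,[0,0,0.1],[0,0,0]],[1,[0,0,0],[0,0,0]]]}}

```text
t: 4.7
ee_pos: [508.2, -6.9, 156.1]
orientation: [-2.875, -1.263, 0.005]
ft_force: [0.2, -0.5, 0.3]
width: 88.3
grasp_force: 0.0
```

```bash
python3 - <<'E'
from h import *
state()
s=get_image("scene")
cv2.imwrite("pics/a1.png",cv2.resize(s["image"][180:360,200:440],None,fx=3.3,fy=3.3,interpolation=cv2.INTER_CUBIC))
E
```

```text
t 4.7 p [508.2  -6.9 156.1] yaw -0.743 ztool [-0.003  0.    -1.   ] q6 0.71
tool-frame offset [-0.6  2.7 -0. ] F [ 0.2 -0.5  0.3] M [-0.06  0.11 -0.04] w 88.3 g 0.0
```

View pics/a1.png

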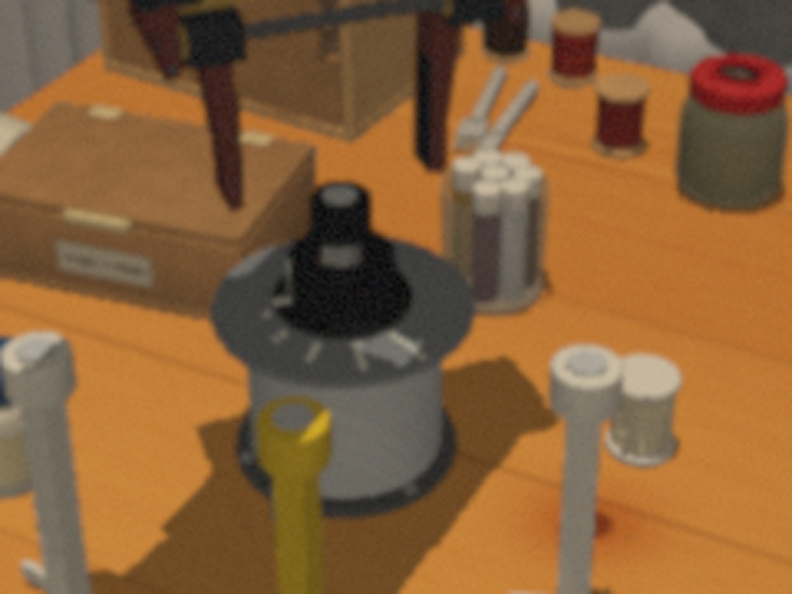

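The open fingers straddle the knob (crop px 340,200) and clear everything around it. Next I go down to the collar and grip it.

Emit:
{"name": "jog_arm", "arguments": {"commands": [[1,[-0.006,0.027,0.1],[0,0,0]],[1,[0,0,0.15],[0,0,0]],[1,[0,0,0.15],[0,0,0]],[1,[0,0,0.1],[0,0,0]],[1,[0,0,0.08],[0,0,0]],[1,[0,0,0],[0,0,0]],[1,[0,0,0],[0,0,0]]]}}

```text
t: 5.45
ee_pos: [511.6, -10.4, 99.8]
orientation: [2.877, 1.261, 0.0]
ft_force: [-0.7, -0.6, 1.5]
width: 88.1
grasp_force: 0.0
```

```bash
python3 -c "from h import *;state()"
```

```text
t 5.45 p [511.6 -10.4  99.8] yaw -0.745 ztool [ 0. -0. -1.] q6 0.7
tool-frame offset [-0.4 -2.2 -0. ] F [-0.7 -0.6  1.5] M [-0.12  0.05 -0.05] w 88.1 g 0.0
```

Emit:
{"name": "jog_arm", "arguments": {"commands": [[1,[-0.003,-0.022,0.028],[0,0,0]],[0.5,[0,0,0],[0,0,0]],[0.3,[0,0,0],[0,0,0]],[0.22,[0,0,0],[0,0,0]],[0.22,[0,0,0],[0,0,0]],[0.1,[0,0,0],[0,0,0]],[-1,[0,0,0],[0,0,0]],[-1,[0,0,0],[0,0,0]],[-1,[0,0,0],[0,0,0]]]}}

```text
t: 6.35
ee_pos: [510.1, -9.6, 97.0]
orientation: [2.876, 1.261, 0.001]
ft_force: [1.7, -4.4, -1.0]
width: 50.0
grasp_force: 30.0
```

```bash
python3 -c "from h import *;state()"
```

```text
t 6.35 p [510.1  -9.6  97. ] yaw -0.745 ztool [ 0.001 -0.001 -1.   ] q6 0.7
tool-frame offset [-0.  -0.6 -0. ] F [ 1.7 -4.4 -1. ] M [-0.78 -0.17 -0.02] w 50.0 g 30.0
```

Emit:
{"name": "jog_arm", "arguments": {"commands": [[-1,[0,0,0],[0,0,-0.1]],[-1,[0,0,0],[0,0,-0.1]],[-1,[0,0,0],[0,0,-0.1]],[-1,[0,0,0],[0,0,-0.1]],[-1,[0,0,0],[0,0,-0.1]],[-1,[0,0,0],[0,0,-0.1]],[-1,[0,0,0],[0,0,-0.1]],[-1,[0,0,0],[0,0,-0.1]],[-1,[0,0,0],[0,0,0]],[-1,[0,0,0],[0,0,0]]]}}

```text
t: 7.35
ee_pos: [509.6, -9.4, 97.0]
orientation: [2.349, 2.086, -0.0]
ft_force: [1.0, -4.0, 1.3]
width: 50.3
grasp_force: 30.0
```

```bash
python3 - <<'E'
from h import *
state()
E
```

```text
t 7.35 p [509.6  -9.4  97. ] yaw -0.118 ztool [ 0. -0. -1.] q6 0.08
tool-frame offset [ 0.2  0.1 -0. ] F [ 1.  -4.   1.3] M [-0.84  0.04 -0.03] w 50.3 g 30.0
```

Emit:
{"name": "jog_arm", "arguments": {"commands": [[-1,[0,0,0],[0,0,-0.14]],[-1,[0,0,0],[0,0,-0.14]],[-1,[0,0,0],[0,0,-0.14]],[-1,[0,0,0],[0,0,-0.14]],[-1,[0,0,0],[0,0,-0.14]],[-1,[0,0,0],[0,0,-0.14]],[-1,[0,0,0],[0,0,-0.14]],[-1,[0,0,0],[0,0,-0.135]],[-1,[0,0,0],[0,0,0]],[-1,[0,0,0],[0,0,0]]]}}

```text
t: 8.35
ee_pos: [508.9, -9.6, 97.0]
orientation: [-1.242, -2.885, 0.002]
ft_force: [-1.4, -6.5, 4.5]
width: 50.0
grasp_force: 30.0
```

```bash
python3 - <<'E'
from h import *
state()
E
```

```text
t 8.35 p [508.9  -9.6  97. ] yaw 0.758 ztool [-0.001 -0.001 -1.   ] q6 -0.8
tool-frame offset [-0.3  0.8 -0. ] F [-1.4 -6.5  4.5] M [-1.06  0.33 -0.02] w 50.0 g 30.0
```

Emit:
{"name": "jog_arm", "arguments": {"commands": [[0.2,[0,0,0],[0,0,0]],[0.3,[0,0,0],[0,0,0]],[0.6,[0,0,0],[0,0,0]],[0.6,[0,0,0],[0,0,0]],[0.6,[0,0,-0.1],[0,0,0]],[0.6,[0,0,-0.15],[0,0,0]],[0.6,[0,0,0],[0,0,0]],[0.6,[0,0,0],[0,0,0]]]}}

```text
t: 9.15
ee_pos: [509.9, -9.1, 122.4]
orientation: [1.24, 2.885, 0.001]
ft_force: [-0.4, 0.8, 0.4]
width: 70.5
grasp_force: 0.0
```

```bash
python3 - <<'E'
from h import *
state()
s=get_image("scene"); d=get_image("top")
cv2.imwrite("pics/a2.png",np.hstack([cv2.resize(x,(400,400),interpolation=cv2.INTER_CUBIC) for x in (s["image"][220:330,250:360],d["image"][200:310,280:390])]))
# where pointer ends would be for each number
y=0.18
for q in range(1,6):
    a=np.pi+y+0.5*(q-3); p=[509.7+33*np.cos(a),-9.2+33*np.sin(a),95]
    print(q,((pix(s,p)-[250,220])*400/110).round(),((pix(d,p)-[280,200])*400/110+[400,0]).round())
E
```

```text
t 9.15 p [509.9  -9.1 122.4] yaw 0.759 ztool [ 0.001 -0.    -1.   ] q6 -0.8
tool-frame offset [ 0.  -0.2 -0. ] F [-0.4  0.8  0.4] M [-0.08  0.02  0.01] w 70.5 g 0.0
1 [117. 182.] [554. 257.]
2 [134. 200.] [589. 265.]
3 [166. 212.] [623. 256.]
4 [205. 213.] [648. 231.]
5 [240. 203.] [658. 198.]
```

View pics/a2.png

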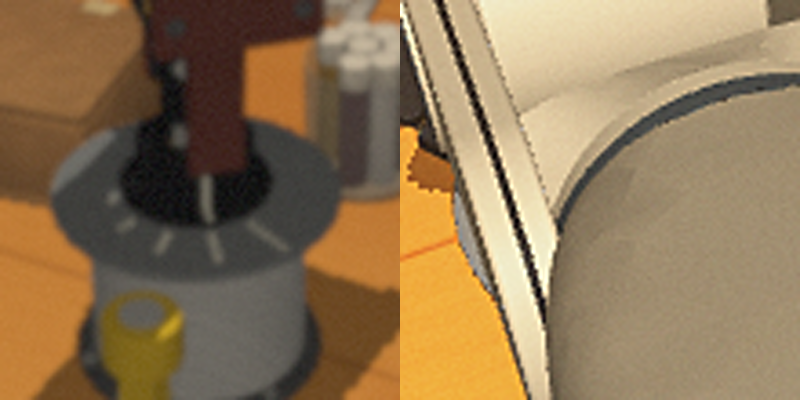

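The left half shows the pointer end at (208,215), in line with the four-dot row (215,247). The collar is clicked in at 4. Now I grip the knob.

Emit:
{"name": "jog_arm", "arguments": {"commands": [[0.2,[0,-0.001,0.01],[0,0,0]],[0,[0,0,0],[0,0,0]],[-0.2,[0,0,0],[0,0,0]],[-0.28,[0,0,0],[0,0,0]],[-0.28,[0,0,0],[0,0,0]],[-0.4,[0,0,0],[0,0,0]],[-1,[0,0,0],[0,0,0]],[-1,[0,0,0],[0,0,0]],[-1,[0,0,0],[0,0,0]]]}}

```text
t: 10.15
ee_pos: [509.4, -9.2, 120.8]
orientation: [-1.24, -2.886, 0.0]
ft_force: [0.8, 0.8, -0.5]
width: 29.1
grasp_force: 30.0
```

```bash
python3 -c "from h import *;state()"
```

```text
t 10.15 p [509.4  -9.2 120.8] yaw 0.759 ztool [-0.  0. -1.] q6 -0.8
tool-frame offset [-0.2  0.2 -0. ] F [ 0.8  0.8 -0.5] M [-0.08 -0.02  0.03] w 29.1 g 30.0
```

Gripped: the opening is about 30 mm and side force is low. I lift gently.

Emit:
{"name": "jog_arm", "arguments": {"commands": [[-1,[0,0,-0.02],[0,0,0]],[-1,[0,0,-0.02],[0,0,0]],[-1,[0,0,-0.02],[0,0,0]],[-1,[0,0,-0.02],[0,0,0]],[-1,[0,0,-0.02],[0,0,0]],[-1,[0,0,0],[0,0,0]]]}}

```text
t: 10.75
ee_pos: [509.6, -9.2, 131.2]
orientation: [1.24, 2.886, 0.0]
ft_force: [-0.7, 0.1, -2.5]
width: 29.3
grasp_force: 30.0
```

Emit:
{"name": "jog_arm", "arguments": {"commands": [[-1,[0,0,-0.03],[0,0,0]],[-1,[0,0,-0.03],[0,0,0]],[-1,[0,0,-0.03],[0,0,0]],[-1,[0,0,-0.03],[0,0,0]],[-1,[0,0,-0.03],[0,0,0]],[-1,[0,0,-0.03],[0,0,0]],[-1,[0,0,-0.03],[0,0,0]],[-1,[0,0,-0.03],[0,0,0]],[-1,[0,0,0],[0,0,0]]]}}

```text
t: 11.65
ee_pos: [509.6, -9.2, 155.3]
orientation: [1.24, 2.886, 0.0]
ft_force: [-0.7, -0.5, -1.8]
width: 29.3
grasp_force: 30.0
```

```bash
python3 -c "from h import *;state()"
```

```text
t 11.65 p [509.6  -9.2 155.3] yaw 0.759 ztool [ 0. -0. -1.] q6 -0.8
tool-frame offset [-0.1  0.   0. ] F [-0.7 -0.5 -1.8] M [-0.06  0.01  0.06] w 29.3 g 30.0
```

Emit:
{"name": "jog_arm", "arguments": {"commands": [[-1,[0,0,-0.015],[0,0,0]],[-1,[0,0,-0.015],[0,0,0]],[-1,[0,0,-0.01],[0,0,0]],[-1,[0,0,0],[0,0,0]],[-1,[0,0,0],[0,0,0]]]}}

```text
t: 12.15
ee_pos: [509.4, -9.2, 158.9]
orientation: [-1.24, -2.886, 0.0]
ft_force: [0.8, -0.1, -2.5]
width: 29.0
grasp_force: 30.0
```

Emit:
{"name": "jog_arm", "arguments": {"commands": [[-1,[0,0,-0.005],[0,0,0]],[-1,[0,0,-0.005],[0,0,0]],[-1,[0,0,0],[0,0,0]],[-1,[0,0,0],[0,0,0]]]}}

```text
t: 12.55
ee_pos: [509.5, -9.2, 159.9]
orientation: [-1.24, -2.887, 0.0]
ft_force: [0.5, 0.4, -1.9]
width: 29.5
grasp_force: 30.0
```

Emit:
{"name": "jog_arm", "arguments": {"commands": [[-1,[0,0,-0.005],[0,0,0]],[-1,[0,0,0],[0,0,0]],[-1,[0,0,0],[0,0,0]]]}}

```text
t: 12.85
ee_pos: [509.5, -9.2, 160.4]
orientation: [1.24, 2.886, 0.0]
ft_force: [0.2, 0.0, -1.9]
width: 29.4
grasp_force: 30.0
```

Emit:
{"name": "jog_arm", "arguments": {"commands": [[-1,[0,0,-0.005],[0,0,0]],[-1,[0,0,0],[0,0,0]],[-1,[0,0,0],[0,0,0]]]}}

```text
t: 13.15
ee_pos: [509.4, -9.2, 160.8]
orientation: [-1.24, -2.886, 0.0]
ft_force: [-0.2, 0.4, -2.1]
width: 29.5
grasp_force: 30.0
```

Emit:
{"name": "jog_arm", "arguments": {"commands": [[-1,[0,0,-0.003],[0,0,0]],[-1,[0,0,0],[0,0,0]],[-1,[0,0,0],[0,0,0]]]}}

```text
t: 13.45
ee_pos: [509.3, -9.2, 160.9]
orientation: [-1.24, -2.886, 0.0]
ft_force: [0.9, -0.1, -6.8]
width: 29.0
grasp_force: 30.0
```

```bash
python3 - <<'E'
from h import *
state()
s=get_image("scene")
cv2.imwrite("pics/a3.png",cv2.resize(s["image"][190:340,180:420],(800,500),interpolation=cv2.INTER_CUBIC))
E
```

```text
t 13.45 p [509.3  -9.2 160.9] yaw 0.759 ztool [-0.001 -0.    -1.   ] q6 -0.8
tool-frame offset [-0.3  0.3 -0. ] F [ 0.9 -0.1 -6.8] M [-0.06 -0.15  0.02] w 29.0 g 30.0
```

View pics/a3.png

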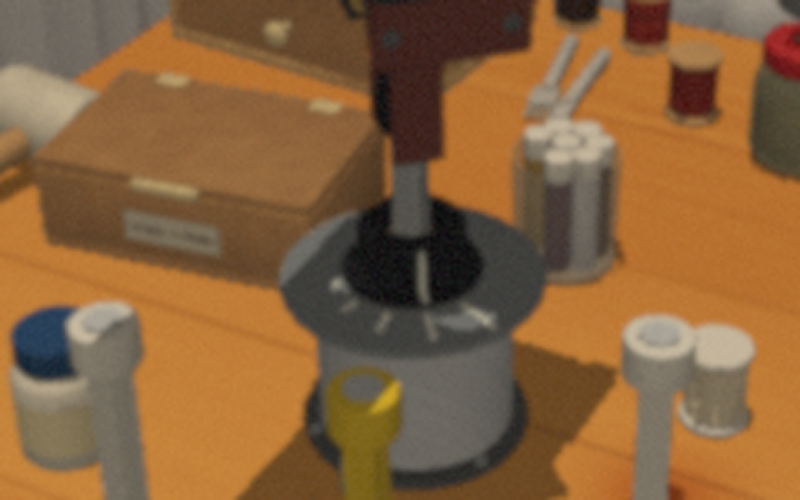

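The steel rod is drawn up at (410,200), held by the knob. The pointer at (424,290) still lies on the four-dot row, and the pot, spool and tub are where they were.

```bash
python3 -c "from h import *;print(close_job())"
```

```text
the job is handed in; nothing more can be done
None
```

The job is handed in: the collar is clicked in at 4, the plunger is held against its stop at about 40 mm of lift with a few newtons of upward push, and the pot, spool and tub were left alone (about 13.5 s used).

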